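# Spin the spice carousel to bring the salt shaker to the front

### The job

Push the rim of the spice carousel round, by the upright pegs that stand on it for this or by the edge, until the salt shaker stands at the front, in line with the small tongue of the foot that points out of the carousel's front. Do not push, lift or knock over the salt shaker or the jars: they ride round standing in their compartments. Leave the mug and the tape roll where they are.

Things in the scene. Friction and masses are not known exactly. Their poses are not given: they have to be found in the camera images.
- carousel_foot: the fixed foot under the turning tray: a round dark steel plate, 176 mm across, 11 mm thick, bolted down, with a flat steel tongue 22 mm wide and 9 mm thick that sticks out from under the tray, to 135 mm from the axis, with a small ball on it at 124 mm from the axis. Origin: on the vertical turning axis at worktop height. The tongue points along its own -x, roughly towards the robot (within 0.25 rad); that is the front
- turntable: the turning tray, a wooden disc 216 mm across, its top 24 mm above the worktop. Origin: on the vertical axis at worktop height; its x and y axes turn with it. Turns either way without a stop, with light friction (about 0.7 N at the pegs), and stays where left. Six pegs stand on its rim (peg0); four dividers part it into four compartments (knob)
- peg0 (a point): top of one of the six upright round steel pegs on the tray's rim, 12 mm thick, reaching from the tray up to 85 mm above the worktop, 99 mm from the axis. This one stands at 30 degrees from the tray's own x axis; the other five, all alike, follow every 60 degrees round the axis
- knob (a point): top of the round knob in the tray's middle, on the axis, 77 mm above the worktop. From it four dividers, 6 mm thick, up to 51 mm above the worktop, run out to 88 mm at 45, 135, 225 and 315 degrees from the tray's x axis. A wire rail runs round at 91 mm from the axis, its top 37 mm above the worktop. A wall cabinet hangs 0.33 m over the carousel's back half: push at the front half
- salt_shaker: the salt shaker: clear body with a domed grey top, shorter than the jars: 44 mm across, 90 mm tall, about 0.1 kg, standing loose in one of the four compartments about 57 mm from the axis. Origin: centre of its underside, z up
- spice_cumin: upright screw-top spice jar, 45 mm across, 106 mm tall, about 0.11 kg, standing loose in one of the tray's four compartments; the three spice jars look alike. Origin: centre of its underside, z up
- spice_paprika: upright screw-top spice jar, 45 mm across, 106 mm tall, about 0.11 kg, standing loose in one of the tray's four compartments; the three spice jars look alike. Origin: centre of its underside, z up
- spice_turmeric: upright screw-top spice jar, 45 mm across, 106 mm tall, about 0.11 kg, standing loose in one of the tray's four compartments; the three spice jars look alike. Origin: centre of its underside, z up
- mug_tea: bystander: striped mug with a handle, 83 x 116 mm, 100 mm tall, on the worktop to the robot's right of the carousel. Origin: centre of its underside
- tape_roll: bystander: roll of tape lying flat, 93 mm across, 25 mm high, on the worktop to the robot's right, beyond the mug. Origin: centre of its underside
Not all that is in view belongs to the job. Leave any purple look-alike of the spice_paprika alone.

How it is judged:
By the outcome, as a careful person would: the job done as asked, in the order asked, and still so for the second after the job is handed in, with the robot touching nothing.
It also fails if it takes over 72 s, if anything falls off the work surface, if the arm or the gripper's body presses on something with over 40 N, if the wrist force passes 120 N, or if a joint passes its speed limit or range.

### The arm

A 6-joint arm with a two-finger parallel gripper is mounted at the origin on a cart in front of the work surface, level with it; the furniture and walls round the work are solid. World frame = base frame: x ahead of the robot, y to its left, z up, the work surface at z = 0. Lengths are in mm, angles in rad, forces in N, time in s.
With the tool pointing down it reaches from about 350 to 975 mm from the base axis. Payload 7.1 kg.
Tool frame: the origin (TCP) lies on the front face of the gripper's body, between the roots of the fingers; the fingertips stand manip.nose_length ahead of it and the grasp point (between the pads) lies 61 mm ahead of it (manip.nose_length is the distance from the TCP to the fingertips, in mm); z points along the fingers, y is the direction in which the jaws open and shut (so a half turn about z gives the same grasp; the last joint's range is limited). The gripper opens to 88 mm and grips with 3 to 60 N. Pads are 20 mm wide; open, the fingers measure 115 mm over their backs; the gripper's body (75 mm by 178 mm) begins 61 mm behind the grasp point.
Start: joints at [1.222, 0.423, 1.63, -0, 1.089, -0.019], TCP at [202.377, 591.311, 302.675] pointing down, gripper open.
Joint ranges: [-3, 3], [-0.9, 2.11], [0.09, 2.58], [-1.31, 4.45], [0.11, 2.69], [-2.54, 2.54]. Speed limits (rad/s): [2.39, 2.39, 3.01, 3.14, 3.14, 3.14].

### API

Orientations are given as a unit quaternion [w, x, y, z].
In Python, from station import manip gives the robot as it stands. The module is installed in compiled form; this text tells all that it offers.
- The arm moves only by the tool carry_out, never from a script. Its argument "steps" is a list of rows, each an object with "delta_pos": the shift along the tool's x, y, z in mm, a list of three; "spin": the turn about the tool's z in rad; "hand": the closure, from 0 (fully open) to 1 (shut). A call has exactly 5 rows; each row shifts and turns the commanded pose from where the row before left it, along the tool's axes as they then stand; what a row does not reach is not made up. A row lasts 1/10 s, in which the tool goes at most 50 mm and 8.59 degrees, less where a joint would pass 70% of its speed; a pose out of reach is approached as far as the arm can. A call with a gripper value outside its range is refused whole. The fingers move at their own pace and stop on an object; the grip force is fixed at half the most. Time passes only in rows, so rows that do not move let the fingers close, or fill a call up. It gives the time, the measured TCP pose, the force and the opening at its end, in the units of the state.
- manip.get_state(): the state, without advancing time (a new reading comes with each control period).
- manip.read_camera(name): name is "scene" or "top" or "wrist"; returns a dict with "color" (420x560x3 uint8, red, green, blue), "mtx" (3x3 intrinsics, pixels), "pose" (4x4, takes a point from camera to world coordinates); the wrist camera has in their place "T_tool_cam" (4x4, takes a point from camera to tool coordinates, whose origin is the TCP and whose axes are the flange's). Camera axes: x right, y down, z forward; pixel columns grow to the right and rows downward; lengths in mm; the calibration is good to about 2 mm. A picture is of the moment at which its call begins: read the wrist's pose just before it. There is no depth.
- manip.finish_job(): hands the job in, once; it reports no verdict.
Trained networks look in the newest picture that a camera, given by its name, has taken for a name from the list of things; names that differ only in an ending like _2 or _b are one class to them, and where a whole thing is asked for, a point or a joint stands for the part that bears it (a point fixed in the world has none). Each returns a list of dicts, best first, with "conf" (0 to 1); they miss things now and then, are a little off and sometimes report something else, mostly with a low value. They report only what shows in the picture. A call takes as long as a camera call. They do not tell look-alikes from the thing itself.
- manip.regions_of(camera, thing): "pixels" (420x560 bool, what is visible of it) and "point" ([column, row] in pixels, amid what is visible of it).
- manip.mark_of(camera, thing): "point" ([column, row] in pixels: a listed point, or the origin of a listed thing).
The state is a dict: "time": time; "joints": joint angles; "qd": joint speeds; "joint_torque": joint torques, N m; "ee_pos": TCP position; "orientation": TCP orientation; "force": force on the tool from outside, world axes, zero at the start; "moment": the same for the moment, N m; "width": finger opening in mm.
Only numpy, scipy, OpenCV 4.12 (cv2) and the standard library are available. Lean on these libraries where they do the work, as an engineer would, in place of code of your own. Each camera call takes 0.05 s, during which the arm holds its last target.

## Working session

There is one attempt and no reset: what is moved stays moved. The work goes in short steps, Python scripts to look and compute and a tool call to move; the robot and the scene stay as the last step left them, time stands still between calls to the robot, and variables do not carry over. Pictures are saved under pics/ and viewed, and the job is handed in when it is done.

Besides the shell and the picture viewer there is one more tool, called by a JSON object that holds its "api" and its "payload". carry_out: Moves the arm, as the interface text tells. Its arguments: {"type":"object","properties":{"steps":{"type":"array","items":{"type":"object","properties":{"delta_pos":{"type":"array","items":{"type":"number"}},"spin":{"type":"number"},"hand":{"type":"number"}}}}},"required":["steps"]}

```bash
mkdir -p pics
cat > h.py <<'E'
import numpy as np, cv2
from station import manip
def snap(n,f):
    r=manip.read_camera(n); cv2.imwrite('pics/'+f,r['color'][:,:,::-1]); return r
def ray(r,p,z,T=None):
    T=r['pose'] if T is None else T
    d=T[:3,:3]@np.linalg.solve(r['mtx'],[p[0],p[1],1.]); o=T[:3,3]
    return o+d*(z-o[2])/d[2]
E
python3 - <<'E'
from h import *
s=manip.get_state();print({k:np.round(v,3) for k,v in s.items()},manip.nose_length)
for c in ['top','scene']:
    r=snap(c,c+'0.png')
    print(c,np.round(r['pose'],2).tolist())
    for t,z in [('knob',77),('carousel_foot',0),('salt_shaker',0),('spice_cumin',0),('mug_tea',0),('tape_roll',0),('peg0',85),('turntable',0)]:
        for d in manip.mark_of(c,t)[:7]: print(c,t,round(d['conf'],2),np.round(d['point']),np.round(ray(r,d['point'],z)))
E
```

```text
{'time': np.float64(0.0), 'joints': array([ 1.222,  0.424,  1.631, -0.   ,  1.089, -0.019]), 'qd': array([ 0.001,  0.001, -0.   , -0.001, -0.   , -0.002]), 'joint_torque': array([ 0.0000e+00, -5.4463e+01, -2.7367e+01,  6.4000e-02,  2.3000e-02,
       -0.0000e+00]), 'ee_pos': array([202.234, 590.921, 301.917]), 'orientation': array([-0.   ,  0.164,  0.986, -0.001]), 'force': array([ 0.632,  0.264, -0.003]), 'moment': array([-0.011, -0.027, -0.013]), 'width': np.float64(87.708)} 80.0
top [[0.02, -0.98, 0.18, 368.22], [-1.0, -0.02, -0.01, -130.39], [0.01, -0.18, -0.98, 1066.78], [0.0, 0.0, 0.0, 1.0]]
top knob 0.61 [204. 204.] [555.  28.  77.]
top salt_shaker 0.79 [224. 188.] [607.  -4.   0.]
top salt_shaker 0.52 [229. 222.] [527. -18.   0.]
top salt_shaker 0.41 [398. 244.] [ 484. -407.    0.]
top spice_cumin 0.94 [228. 220.] [533. -15.   0.]
top spice_cumin 0.45 [398. 241.] [ 490. -408.    0.]
top mug_tea 0.56 [347. 212.] [ 556. -293.    0.]
top tape_roll 0.86 [400. 244.] [ 485. -413.    0.]
top peg0 0.82 [162. 191.] [581. 118.  85.]
top turntable 0.88 [209. 205.] [567.  29.  -0.]
top turntable 0.59 [162. 195.] [589. 140.   0.]
scene [[0.48, -0.65, 0.59, -231.91], [-0.88, -0.36, 0.31, -535.43], [0.01, -0.67, -0.74, 1042.56], [0.0, 0.0, 0.0, 1.0]]
scene knob 0.61 [237. 187.] [573.  17.  77.]
scene carousel_foot 0.46 [202. 166.] [660. 191.   0.]
scene salt_shaker 0.68 [257. 195.] [636.  -3.   0.]
scene mug_tea 0.57 [346. 258.] [ 558. -297.    0.]
scene tape_roll 0.77 [378. 300.] [ 483. -412.    0.]
scene peg0 0.97 [202. 168.] [579. 128.  85.]
scene turntable 0.56 [234. 213.] [549.  16.   0.]
```

Run:
```python
import cv2
a=cv2.imread('pics/top0.png');cv2.imwrite('pics/top0c.png',cv2.resize(a[130:280,110:310],None,fx=4,fy=4,interpolation=2))
a=cv2.imread('pics/scene0.png');cv2.imwrite('pics/scene0c.png',cv2.resize(a[110:260,140:340],None,fx=4,fy=4,interpolation=2))
```

```text
(no output)
```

View pics/top0.png

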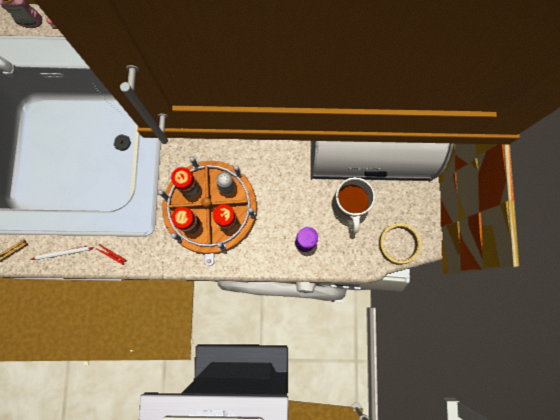

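View pics/top0c.png

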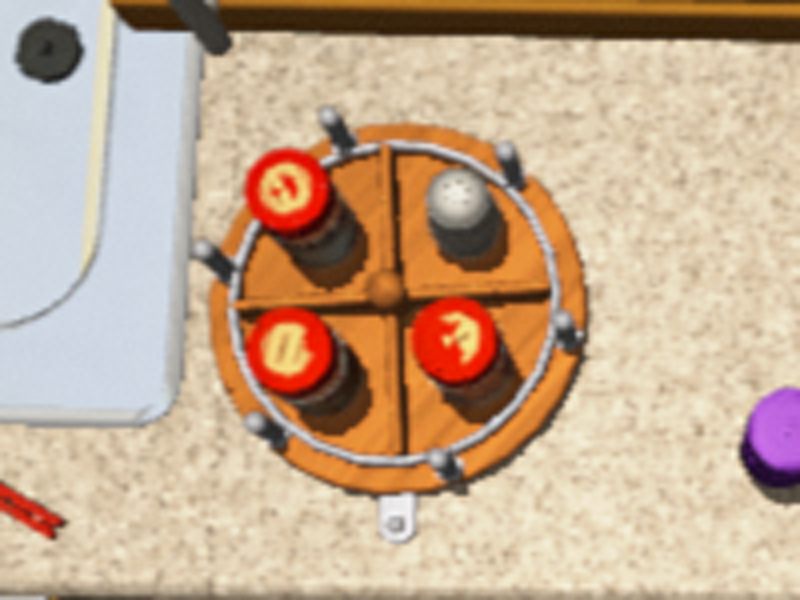

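View pics/scene0c.png

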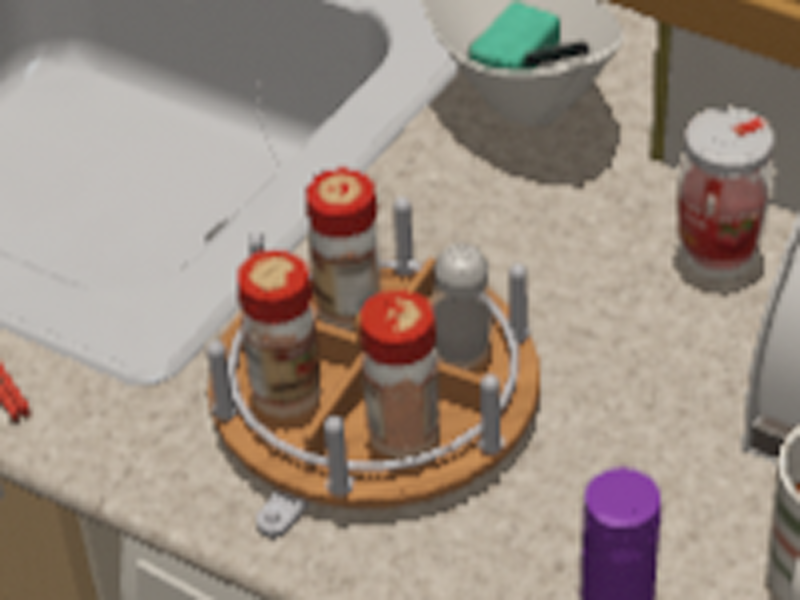

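View pics/scene0.png

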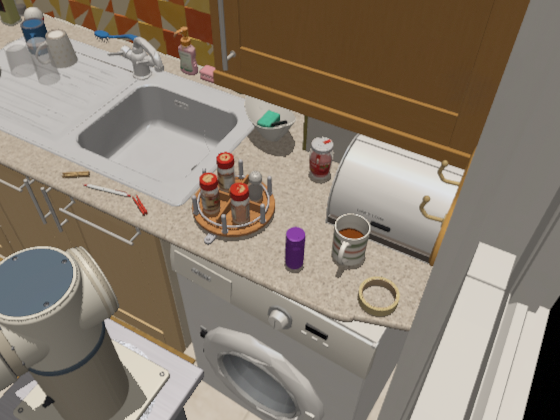

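Run:
```python
from h import *
r=manip.read_camera('top')
f=lambda p,z: ray(r,[(p[0]+.5)/4-.5+110,(p[1]+.5)/4-.5+130],z)
P=np.array([f(p,85)[:2] for p in [(328,113),(507,150),(562,318),(437,457),(255,420),(203,248)]])
from scipy.optimize import least_squares
c=least_squares(lambda v:np.hypot(*(P-v).T)-99,P.mean(0)).x
print('c',c,np.hypot(*(P-c).T),np.degrees(np.arctan2(*(P-c).T[::-1])))
k=f((385,283),77);print('knob',k)
b=f((397,522),12);print('ball',b,np.hypot(*(b[:2]-c)),np.degrees(np.arctan2(*(b[:2]-c)[::-1])))
s=f((460,192),90);print('salt top',s,np.hypot(*(s[:2]-c)),np.degrees(np.arctan2(*(s[:2]-c)[::-1])))
E_=[(210,305),(586,300),(400,123),(400,493)]
print([np.round(f(p,24)) for p in E_])
for n in ['top']:
  for d in manip.regions_of(n,'salt_shaker')[:2]:
    print(d['conf'],d['point'],d['pixels'].sum())
```

```text
c [561.73135434  25.4871947 ] [99.31456265 98.44153512 98.56484227 99.11292183 98.65252552 98.35165889] [  19.89264899  -40.85168472 -100.36838343 -160.36362716  139.9249736
   80.12240802]
knob [562.85184128  25.12942573  77.        ]
ball [438.82541602  22.23935023  12.        ] 122.94884370386588 -178.48628564079726
salt top [610.97474993 -14.89888495  90.        ] 63.686320651960685 -39.35627122396225
[array([559., 132.,  24.]), array([566., -81.,  24.]), array([668.,  29.,  24.]), array([454.,  20.,  24.])]
0.91 [224.7, 182.9] 316
```

Candidates for the salt shaker: the grey dome at top-image (225,180), and three red-capped jars at (181,177), (183,217) and (224,215). The purple jar at (307,240) is a look-alike to leave alone. In the enlarged crop, the grey domed, shorter one at (225,180) is the salt shaker. It stands at -39° and has to reach -178.5°, so the tray must turn about 139° clockwise. I'll start by squaring the tool and shutting the hand.

{"api": "carry_out", "payload": {"steps": [{"delta_pos": [0,0,0],"spin": -0.11,"hand": 1},{"delta_pos": [0,0,0],"spin": -0.11,"hand": 1},{"delta_pos": [0,0,0],"spin": -0.11,"hand": 1},{"delta_pos": [0,0,0],"spin": 0,"hand": 1},{"delta_pos": [-18,-42,0],"spin": 0,"hand": 1}]}}

```text
time: 1.5
ee_pos: [219.7, 552.2, 302.8]
orientation: [0.0, -0.0, 1.0, 0.002]
force: [1.5, -0.1, 0.2]
width: 51.4
```

{"api": "carry_out", "payload": {"steps": [{"delta_pos": [-19,-43,0],"spin": 0,"hand": 1},{"delta_pos": [-19,-43,0],"spin": 0,"hand": 1},{"delta_pos": [-19,-43,0],"spin": 0,"hand": 1},{"delta_pos": [-19,-43,0],"spin": 0,"hand": 1},{"delta_pos": [-19,-43,0],"spin": 0,"hand": 1}]}}

```text
time: 2.0
ee_pos: [315.8, 332.7, 302.9]
orientation: [0.0, 0.001, 1.0, 0.0]
force: [1.2, 0.2, 0.5]
width: 11.2
```

{"api": "carry_out", "payload": {"steps": [{"delta_pos": [-19,-43,0],"spin": 0,"hand": 1},{"delta_pos": [-19,-43,0],"spin": 0,"hand": 1},{"delta_pos": [-19,-43,0],"spin": 0,"hand": 1},{"delta_pos": [-19,-43,0],"spin": 0,"hand": 1},{"delta_pos": [-19,-43,0],"spin": 0,"hand": 1}]}}

```text
time: 2.5
ee_pos: [411.0, 117.6, 303.1]
orientation: [0.001, 0.002, 1.0, 0.0]
force: [0.4, 0.2, -0.1]
width: 0.7
```

{"api": "carry_out", "payload": {"steps": [{"delta_pos": [-19,-43,20],"spin": 0,"hand": 1},{"delta_pos": [-19,-43,20],"spin": 0,"hand": 1},{"delta_pos": [-19,-43,20],"spin": 0,"hand": 1},{"delta_pos": [-10,-43,20],"spin": 0,"hand": 1},{"delta_pos": [0,0,0],"spin": 0,"hand": 1}]}}

```text
time: 3.0
ee_pos: [476.5, -53.9, 222.0]
orientation: [-0.001, 0.004, 1.0, -0.0]
force: [-0.3, 1.6, -0.6]
width: 0.3
```

Run:
```python
from h import *
a=snap('top','top1.png')['color'][130:280,110:310,::-1];b=snap('scene','s1.png')['color'][60:260,140:340,::-1]
cv2.imwrite('pics/c1.png',np.hstack([cv2.resize(a,(440,330)),cv2.resize(b,(330,330))]))
c=np.array([562,25.3])
for ps in range(-140,-231,-5):
    t=np.radians(ps); print(ps,np.round(c+106*np.array([np.cos(t),np.sin(t)]),1))
```

```text
-140 [480.8 -42.8]
-145 [475.2 -35.5]
-150 [470.2 -27.7]
-155 [465.9 -19.5]
-160 [462.4 -11. ]
-165 [459.6  -2.1]
-170 [457.6   6.9]
-175 [456.4  16.1]
-180 [456.   25.3]
-185 [456.4  34.5]
-190 [457.6  43.7]
-195 [459.6  52.7]
-200 [462.4  61.6]
-205 [465.9  70.1]
-210 [470.2  78.3]
-215 [475.2  86.1]
-220 [480.8  93.4]
-225 [487.  100.3]
-230 [493.9 106.5]
```

View pics/c1.png

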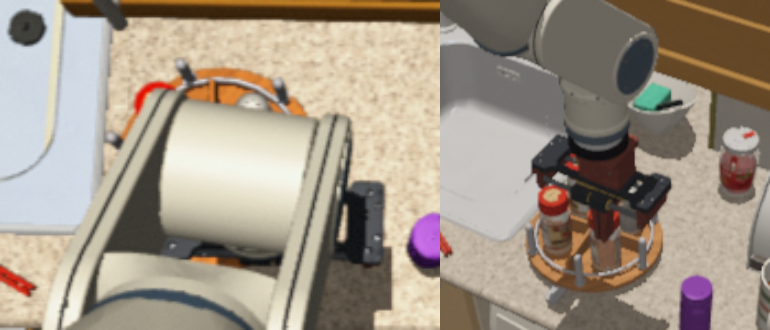

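{"api": "carry_out", "payload": {"steps": [{"delta_pos": [0,0,20],"spin": 0,"hand": 1},{"delta_pos": [0,0,20],"spin": 0,"hand": 1},{"delta_pos": [0,0,20],"spin": 0,"hand": 1},{"delta_pos": [0,0,15],"spin": 0,"hand": 1},{"delta_pos": [0,0,9],"spin": 0,"hand": 1}]}}

```text
time: 3.6
ee_pos: [476.1, -48.4, 139.7]
orientation: [-0.0, -0.0, 1.0, 0.0]
force: [-0.8, -0.2, 1.4]
width: 0.4
```

Run:
```python
from h import *
a=snap('wrist','w2.png');b=snap('scene','s2.png')['color'][60:260,140:340,::-1]
cv2.imwrite('pics/c2.png',np.hstack([cv2.resize(a['color'][:,:,::-1],(440,330)),cv2.resize(b,(330,330))]))
print(manip.get_state()['ee_pos'],manip.get_state()['force'])
```

```text
[475.92371043 -48.77881133 139.67153717] [-0.20782717  0.22261793 -0.84421535]
```

View pics/c2.png

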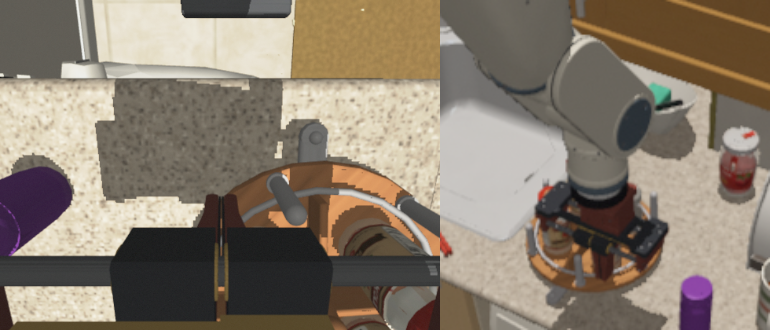

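{"api": "carry_out", "payload": {"steps": [{"delta_pos": [1,8,0],"spin": 0,"hand": 1},{"delta_pos": [4,9,0],"spin": 0,"hand": 1},{"delta_pos": [4,9,0],"spin": 0,"hand": 1},{"delta_pos": [4,9,0],"spin": 0,"hand": 1},{"delta_pos": [3,9,0],"spin": 0,"hand": 1}]}}

```text
time: 4.2
ee_pos: [460.0, -5.0, 140.3]
orientation: [0.0, -0.0, 1.0, -0.0]
force: [0.7, -0.2, 0.2]
width: 0.8
```

{"api": "carry_out", "payload": {"steps": [{"delta_pos": [3,9,0],"spin": 0,"hand": 1},{"delta_pos": [1,9,0],"spin": 0,"hand": 1},{"delta_pos": [0,9,0],"spin": 0,"hand": 1},{"delta_pos": [0,9,0],"spin": 0,"hand": 1},{"delta_pos": [-1,9,0],"spin": 0,"hand": 1}]}}

```text
time: 4.7
ee_pos: [457.5, 39.9, 139.9]
orientation: [0.0, -0.0, 1.0, -0.0]
force: [0.8, -1.1, 0.4]
width: 0.7
```

{"api": "carry_out", "payload": {"steps": [{"delta_pos": [-2,9,0],"spin": 0,"hand": 1},{"delta_pos": [-2,9,0],"spin": 0,"hand": 1},{"delta_pos": [-3,9,0],"spin": 0,"hand": 1},{"delta_pos": [-4,8,0],"spin": 0,"hand": 1},{"delta_pos": [-5,8,0],"spin": 0,"hand": 1}]}}

```text
time: 5.2
ee_pos: [473.3, 82.8, 139.8]
orientation: [-0.0, -0.0, 1.0, -0.0]
force: [-0.7, -0.3, -0.2]
width: 0.5
```

{"api": "carry_out", "payload": {"steps": [{"delta_pos": [-5,7,0],"spin": 0,"hand": 1},{"delta_pos": [-6,7,0],"spin": 0,"hand": 1},{"delta_pos": [-6,5,0],"spin": 0,"hand": 1},{"delta_pos": [-3,2,0],"spin": 0,"hand": 1},{"delta_pos": [0,0,0],"spin": 0,"hand": 1}]}}

```text
time: 5.7
ee_pos: [493.9, 103.4, 140.0]
orientation: [0.0, -0.0, 1.0, 0.0]
force: [0.6, -0.2, -0.1]
width: 0.5
```

Run:
```python
from h import *
a=snap('wrist','w3.png');b=snap('scene','s3.png')['color'][60:260,140:340,::-1]
cv2.imwrite('pics/c3.png',np.hstack([cv2.resize(a['color'][:,:,::-1],(440,330)),cv2.resize(b,(330,330))]))
print(manip.get_state()['ee_pos'],manip.get_state()['force'])
```

```text
[493.29481805 103.01706878 139.92892639] [-0.6894241   0.21715788  0.2107058 ]
```

View pics/c3.png

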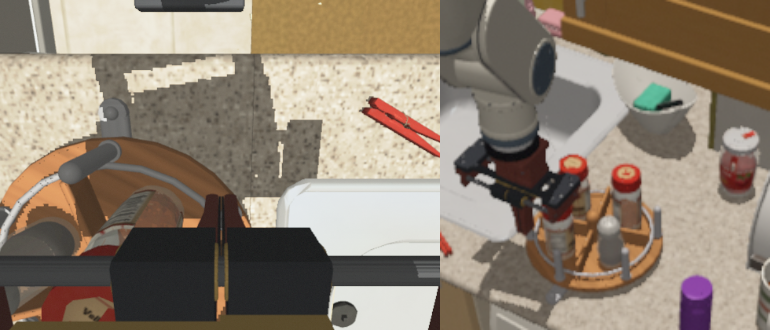

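{"api": "carry_out", "payload": {"steps": [{"delta_pos": [15,4,0],"spin": 0,"hand": 1},{"delta_pos": [25,0,0],"spin": 0,"hand": 1},{"delta_pos": [24,0,0],"spin": 0,"hand": 1},{"delta_pos": [0,-20,0],"spin": 0,"hand": 1},{"delta_pos": [0,-40,0],"spin": 0,"hand": 1}]}}

```text
time: 6.3
ee_pos: [427.6, 47.9, 140.1]
orientation: [-0.0, -0.002, 1.0, 0.0]
force: [0.6, 0.1, -0.0]
width: 0.6
```

{"api": "carry_out", "payload": {"steps": [{"delta_pos": [0,-40,0],"spin": 0,"hand": 1},{"delta_pos": [0,-38,0],"spin": 0,"hand": 1},{"delta_pos": [-10,0,0],"spin": 0,"hand": 1},{"delta_pos": [-26,0,0],"spin": 0,"hand": 1},{"delta_pos": [0,0,0],"spin": 0,"hand": 1}]}}

```text
time: 6.8
ee_pos: [467.8, -30.8, 140.5]
orientation: [0.002, 0.0, 1.0, -0.0]
force: [-0.4, -0.5, -0.5]
width: 0.3
```

Run:
```python
from h import *
a=snap('wrist','w4.png');b=snap('scene','s4.png')['color'][60:260,140:340,::-1]
cv2.imwrite('pics/c4.png',np.hstack([cv2.resize(a['color'][:,:,::-1],(440,330)),cv2.resize(b,(330,330))]))
print(manip.get_state()['ee_pos'],manip.get_state()['force'])
```

```text
[464.45624418 -30.16773025 139.79326233] [-0.00229444  0.57630669 -0.3358722 ]
```

View pics/c4.png

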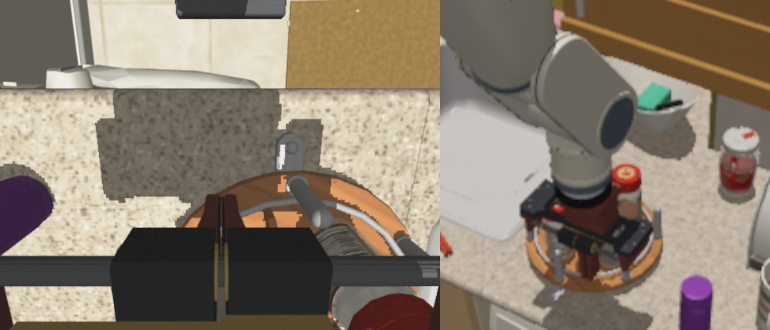

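{"api": "carry_out", "payload": {"steps": [{"delta_pos": [3,9,0],"spin": 0,"hand": 1},{"delta_pos": [3,9,0],"spin": 0,"hand": 1},{"delta_pos": [2,9,0],"spin": 0,"hand": 1},{"delta_pos": [1,9,0],"spin": 0,"hand": 1},{"delta_pos": [1,9,0],"spin": 0,"hand": 1}]}}

```text
time: 7.4
ee_pos: [455.0, 15.1, 140.0]
orientation: [0.0, -0.0, 1.0, -0.0]
force: [-0.8, -0.8, 1.3]
width: 0.0
```

{"api": "carry_out", "payload": {"steps": [{"delta_pos": [0,9,0],"spin": 0,"hand": 1},{"delta_pos": [-1,9,0],"spin": 0,"hand": 1},{"delta_pos": [-1,9,0],"spin": 0,"hand": 1},{"delta_pos": [-2,9,0],"spin": 0,"hand": 1},{"delta_pos": [-2,9,0],"spin": 0,"hand": 1}]}}

```text
time: 7.9
ee_pos: [461.5, 59.9, 140.0]
orientation: [0.0, -0.0, 1.0, -0.0]
force: [-0.5, -0.5, 0.1]
width: 0.8
```

{"api": "carry_out", "payload": {"steps": [{"delta_pos": [-3,8,0],"spin": 0,"hand": 1},{"delta_pos": [-4,8,0],"spin": 0,"hand": 1},{"delta_pos": [-5,7,0],"spin": 0,"hand": 1},{"delta_pos": [-5,6,0],"spin": 0,"hand": 1},{"delta_pos": [-6,5,0],"spin": 0,"hand": 1}]}}

```text
time: 8.4
ee_pos: [484.3, 93.7, 139.8]
orientation: [-0.001, -0.0, 1.0, 0.0]
force: [-1.7, 1.3, 0.7]
width: 0.3
```

Run:
```python
from h import *
a=snap('wrist','w5.png');b=snap('scene','s5.png')['color'][110:260,140:340,::-1]
t=snap('top','t5.png')['color'][130:280,110:310,::-1]
cv2.imwrite('pics/c5.png',np.vstack([np.hstack([cv2.resize(t,(400,300)),cv2.resize(b,(400,300))]),np.hstack([cv2.resize(a['color'][:,:,::-1],(400,300)),np.zeros((300,400,3),np.uint8)])]))
print(manip.get_state()['ee_pos'],manip.get_state()['force'])
```

```text
[484.91242346  93.41018298 139.97730468] [ 0.82131416 -0.78515763 -0.32669023]
```

View pics/c5.png

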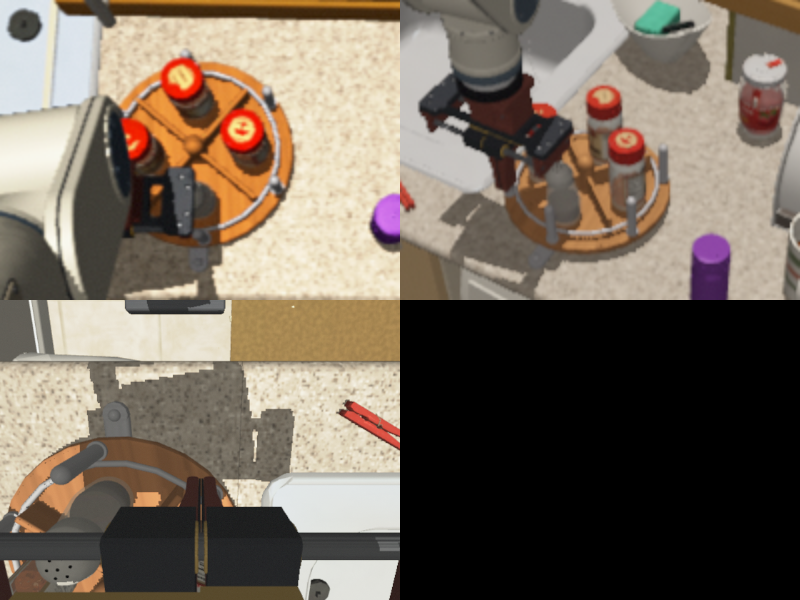

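{"api": "carry_out", "payload": {"steps": [{"delta_pos": [15,0,0],"spin": 0,"hand": 1},{"delta_pos": [15,20,-20],"spin": 0,"hand": 1},{"delta_pos": [0,45,-30],"spin": 0,"hand": 1},{"delta_pos": [0,50,0],"spin": 0,"hand": 1},{"delta_pos": [0,50,0],"spin": 0,"hand": 1}]}}

```text
time: 9.05
ee_pos: [454.7, 256.1, 189.0]
orientation: [0.001, 0.001, 1.0, 0.001]
force: [0.4, -0.1, -1.0]
width: 0.7
```

{"api": "carry_out", "payload": {"steps": [{"delta_pos": [0,50,0],"spin": 0,"hand": 1},{"delta_pos": [0,50,0],"spin": 0,"hand": 1},{"delta_pos": [0,50,0],"spin": 0,"hand": 1},{"delta_pos": [0,0,0],"spin": 0,"hand": 1},{"delta_pos": [0,0,0],"spin": 0,"hand": 1}]}}

```text
time: 9.55
ee_pos: [453.8, 405.2, 187.3]
orientation: [-0.0, -0.001, 1.0, -0.0]
force: [0.3, -0.6, -0.8]
width: 0.6
```

Run:
```python
from h import *
b=snap('scene','s6.png')['color'][110:260,140:340,::-1]
for c in ['scene']:
    r=manip.read_camera(c)
    for d in manip.mark_of(c,'salt_shaker')[:2]: print(d['conf'],d['point'],ray(r,d['point'],24))
t=snap('top','t6.png')['color'][130:280,110:310,::-1]
cv2.imwrite('pics/t6c.png',cv2.resize(t,None,fx=4,fy=4,interpolation=2))
cv2.imwrite('pics/s6c.png',cv2.resize(b,None,fx=4,fy=4,interpolation=2))
r=manip.read_camera('top')
for d in manip.mark_of('top','salt_shaker')[:2]: print(d['conf'],d['point'],ray(r,d['point'],24))
print(manip.get_state()['ee_pos'],manip.get_state()['force'])
```

```text
0.67 [224.3, 214.4] [516.10467484  22.58156395  24.        ]
0.68 [212.5, 233.2] [498.37897915  15.09733857  24.        ]
[454.4832285  403.43871641 187.77566711] [ 0.18259142 -0.18762087 -1.1136717 ]
```

View pics/t6c.png

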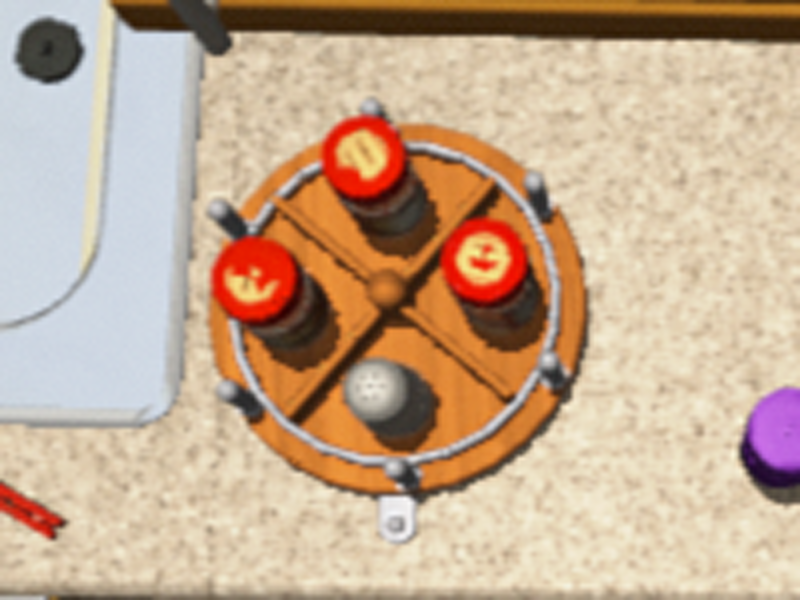

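View pics/s6c.png

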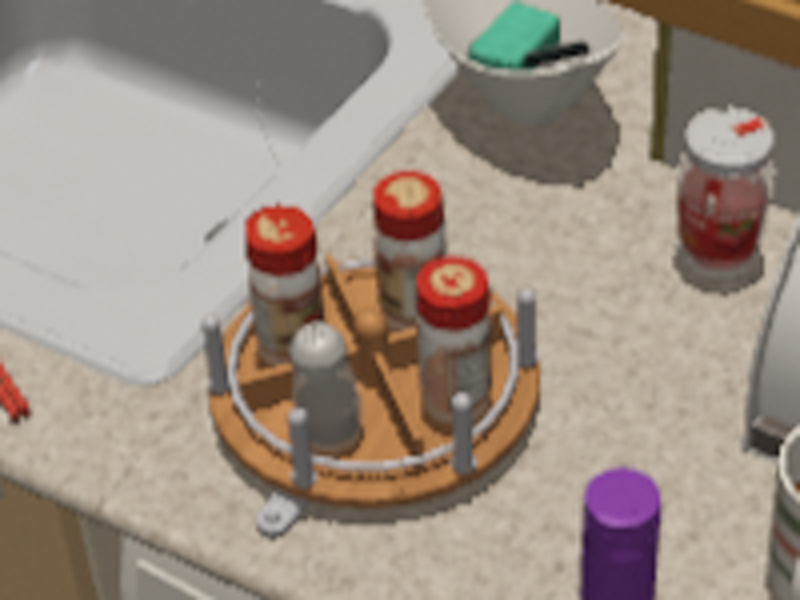

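Run:
```python
from h import *
r=manip.read_camera('top'); q=manip.read_camera('scene')
c=np.array([562,25.3])
f=lambda p,z: ray(r,[(p[0]+.5)/4-.5+110,(p[1]+.5)/4-.5+130],z)[:2]
g=lambda p,z: ray(q,[(p[0]+.5)/4-.5+140,(p[1]+.5)/4-.5+110],z)[:2]
A=lambda v:(np.round(np.hypot(*(v-c))),np.round(np.degrees(np.arctan2(*(v-c)[::-1])),1))
for p in [(534,176),(546,353),(394,463),(225,388),(217,207)]: print('peg',A(f(p,85)))
print('salt top cam',A(f((376,383),88)))
print('ball',A(f((397,522),12)))
# scene
print('scene knob',g((371,318),77),'salt',g((319,325),90),'ball',g((281,515),12),'peg',g((299,412),85))
k=g((371,318),77);
for n,p,z in [('salt',(319,328),88),('ball',(281,515),12),('peg',(299,412),85)]: 
  v=g(p,z)-k; print(n,np.hypot(*v),np.degrees(np.arctan2(v[1],v[0])))
```

```text
peg (np.float64(99.0), np.float64(-52.9))
peg (np.float64(96.0), np.float64(-112.7))
peg (np.float64(98.0), np.float64(-173.7))
peg (np.float64(100.0), np.float64(126.2))
peg (np.float64(99.0), np.float64(66.6))
salt top cam (np.float64(55.0), np.float64(179.6))
ball (np.float64(123.0), np.float64(-178.6))
scene knob [559.2203774   22.32635161] salt [527.65670188  39.39986671] ball [440.29478687  16.81321741] peg [464.50277397  12.84870445]
salt 36.30345270961582 152.33148000129356
ball 119.05331046235172 -177.34579133597754
peg 95.19059930165814 -174.28588114040417
```

Run:
```python
from h import *
r=manip.read_camera('top'); q=manip.read_camera('scene')
c=np.array([562,25.3])
f=lambda p,z: ray(r,[(p[0]+.5)/4-.5+110,(p[1]+.5)/4-.5+130],z)[:2]
g=lambda p,z: ray(q,[(p[0]+.5)/4-.5+140,(p[1]+.5)/4-.5+110],z)[:2]
A=lambda v:(np.round(v,1),np.round(np.hypot(*(v-c))),np.round(np.degrees(np.arctan2(*(v-c)[::-1])),1))
for z in (65,70,75): print('now',z,A(f((377,391),z)),A(g((319,348),z)+[2.8,3]),' init',A(f((462,202),z)),A(g((462,270),z)+[2.8,3]))
print('base',A(g((331,428),24)+[2.8,3]))
for p in [(290,412),(510,395),(493,186),(279,201)]: print('div',A(f(p,51)))
a=cv2.imread('pics/t6.png')[205:250,180:240];b=cv2.imread('pics/s6.png')[185:230,200:260]
cv2.imwrite('pics/z6.png',np.vstack([cv2.resize(x,None,fx=6.6,fy=6.6,interpolation=2) for x in(a,b)]))
```

```text
now 65 (array([505.6,  28.6]), np.float64(56.0), np.float64(176.7)) (array([533.4,  46.4]), np.float64(36.0), np.float64(143.6))  init (array([611.5, -13.3]), np.float64(63.0), np.float64(-37.9)) (array([638.1,   4.4]), np.float64(79.0), np.float64(-15.4))
now 70 (array([504.9,  27.8]), np.float64(57.0), np.float64(177.5)) (array([529.5,  43.5]), np.float64(37.0), np.float64(150.8))  init (array([610.3, -13.9]), np.float64(62.0), np.float64(-39.0)) (array([633.6,   1.7]), np.float64(75.0), np.float64(-18.3))
now 75 (array([504.2,  27. ]), np.float64(58.0), np.float64(178.3)) (array([525.6,  40.5]), np.float64(39.0), np.float64(157.3))  init (array([609.1, -14.4]), np.float64(62.0), np.float64(-40.1)) (array([629.2,  -1.1]), np.float64(72.0), np.float64(-21.4))
base (array([510.1,  25.7]), np.float64(52.0), np.float64(179.6))
div (array([495.1,  77.8]), np.float64(85.0), np.float64(141.9))
div (array([506.6, -42.2]), np.float64(87.0), np.float64(-129.4))
div (array([624.5, -28.6]), np.float64(83.0), np.float64(-40.8))
div (array([613.5,  90.5]), np.float64(83.0), np.float64(51.7))
```

View pics/z6.png

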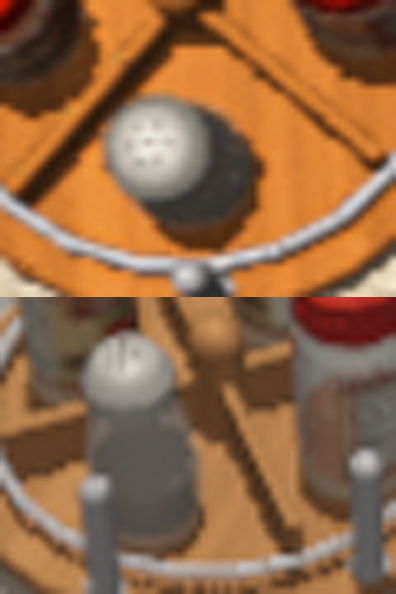

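The shaker stands on the tray, so its top is at z=114, not 90. I'll recompute with that.

Run:
```python
from h import *
r=manip.read_camera('top'); q=manip.read_camera('scene')
c=np.array([562,25.3])
f=lambda p,z: ray(r,[(p[0]+.5)/4-.5+110,(p[1]+.5)/4-.5+130],z)[:2]
g=lambda p,z: ray(q,[(p[0]+.5)/4-.5+140,(p[1]+.5)/4-.5+110],z)[:2]
A=lambda v:(np.round(v,1),np.round(np.hypot(*(v-c))),np.round(np.degrees(np.arctan2(*(v-c)[::-1])),1))
for z in (90,95,100,105): print('now',z,A(f((377,391),z)),A(g((319,348),z)+[2.8,3]),' init',A(f((462,202),z)),A(g((462,270),z)+[2.8,3]))
print('holes',A(f((376,383),113)))
```

```text
now 90 (array([502.2,  24.6]), np.float64(60.0), np.float64(-179.3)) (array([513.9,  31.6]), np.float64(49.0), np.float64(172.5))  init (array([605.5, -16.2]), np.float64(60.0), np.float64(-43.7)) (array([615.9,  -9.3]), np.float64(64.0), np.float64(-32.7))
now 95 (array([501.5,  23.8]), np.float64(61.0), np.float64(-178.6)) (array([510. ,  28.6]), np.float64(52.0), np.float64(176.3))  init (array([604.2, -16.8]), np.float64(60.0), np.float64(-44.9)) (array([611.5, -12.1]), np.float64(62.0), np.float64(-37.1))
now 100 (array([500.8,  23. ]), np.float64(61.0), np.float64(-177.9)) (array([506.1,  25.7]), np.float64(56.0), np.float64(179.6))  init (array([603. , -17.4]), np.float64(59.0), np.float64(-46.1)) (array([607. , -14.8]), np.float64(60.0), np.float64(-41.7))
now 105 (array([500.1,  22.2]), np.float64(62.0), np.float64(-177.2)) (array([502.2,  22.7]), np.float64(60.0), np.float64(-177.5))  init (array([601.8, -17.9]), np.float64(59.0), np.float64(-47.4)) (array([602.6, -17.6]), np.float64(59.0), np.float64(-46.6))
holes (array([503.2,  21.7]), np.float64(59.0), np.float64(-176.5))
```

{"api": "carry_out", "payload": {"steps": [{"delta_pos": [0,-25,-20],"spin": 0,"hand": 1},{"delta_pos": [-10,-50,-20],"spin": 0,"hand": 1},{"delta_pos": [-20,-50,-20],"spin": 0,"hand": 1},{"delta_pos": [-20,-50,-20],"spin": 0,"hand": 1},{"delta_pos": [-10,-50,-20],"spin": 0,"hand": 1}]}}

```text
time: 10.65
ee_pos: [508.2, 199.9, 279.9]
orientation: [0.001, -0.0, 1.0, 0.0]
force: [0.8, 0.3, -0.6]
width: 0.5
```

{"api": "carry_out", "payload": {"steps": [{"delta_pos": [0,-50,0],"spin": 0,"hand": 1},{"delta_pos": [0,-20,0],"spin": 0,"hand": 1},{"delta_pos": [0,0,0],"spin": 0,"hand": 1},{"delta_pos": [0,0,0],"spin": 0,"hand": 1},{"delta_pos": [0,0,0],"spin": 0,"hand": 1}]}}

```text
time: 11.15
ee_pos: [507.4, 132.4, 279.0]
orientation: [0.0, -0.001, 1.0, 0.0]
force: [0.0, -0.7, 0.5]
width: 0.5
```

Run:
```python
from h import *
s=manip.get_state();r=snap('wrist','w7.png')
print(s['ee_pos'],s['orientation'],np.round(r['T_tool_cam'],3).tolist(),r['mtx'].tolist())
```

```text
[507.40456002 132.36253169 278.99519876] [ 4.71019515e-05 -5.07692770e-04  9.99999862e-01  1.25273059e-04] [[-0.001, -0.964, -0.266, 72.725], [1.0, -0.0, -0.002, 0.302], [0.002, -0.266, 0.964, -81.241], [0.0, 0.0, 0.0, 1.0]] [[361.7873537416661, 0.0, 281.1729503700425], [0.0, 361.7873537416661, 212.8590845168027], [0.0, 0.0, 1.0]]
```

View pics/w7.png

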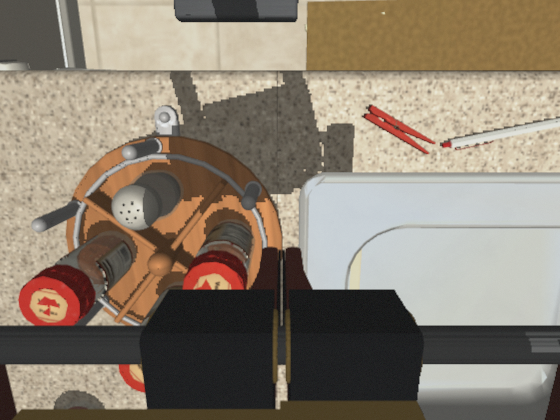

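Run:
```python
from h import *
from scipy.spatial.transform import Rotation as R
s=manip.get_state();r=manip.read_camera('wrist')
q=s['orientation'];T=np.eye(4);T[:3,:3]=R.from_quat([q[1],q[2],q[3],q[0]]).as_matrix();T[:3,3]=s['ee_pos'];T=T@r['T_tool_cam']
k=ray(r,(160,262),76,T)
for n,p,z in [('knob',(160,262),76),('ball',(164,118),13),('holes',(131,211),113),('peg',(129,154),84),('pegR',(250,186),84),('pegL',(38,224),84)]:
    w=ray(r,p,z,T);v=w-k;print(n,np.round(w,1),np.hypot(v[0],v[1]).round(1),np.degrees(np.arctan2(v[1],v[0])).round(1))
cv2.imwrite('pics/w7c.png',cv2.resize(cv2.imread('pics/w7.png')[95:295,60:290],None,fx=3.4,fy=3,interpolation=2)[:600,:800])
```

```text
knob [556.3  29.7  76. ] 0.0 0.0
ball [439.2  23.4  13. ] 117.4 -176.9
holes [501.6  26.  113. ] 54.9 -176.1
peg [464.7  16.9  84. ] 92.6 -172.0
pegR [489.3 108.1  84. ] 103.2 130.6
pegL [520.3 -62.1  84. ] 98.6 -111.4
```

View pics/w7c.png

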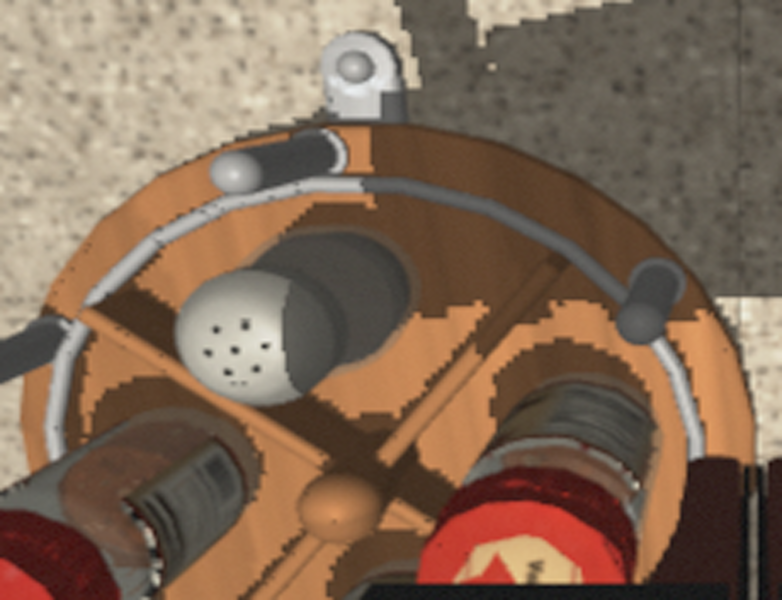

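Run:
```python
from h import *
from scipy.spatial.transform import Rotation as R
s=manip.get_state();r=manip.read_camera('wrist')
q=s['orientation'];T=np.eye(4);T[:3,:3]=R.from_quat([q[1],q[2],q[3],q[0]]).as_matrix();T[:3,3]=s['ee_pos'];T=T@r['T_tool_cam']
F=lambda p,z: ray(r,(p[0]/3.4+60-.35,p[1]/3+95-.33),z,T)[:2]
for n,p,z in [('knob',(341,500),77),('ball',(355,66),12),('holes',(236,350),113),('pegtop',(235,172),85),('pegR',(642,322),85),('base',(337,292),24)]:
    w=F(p,z)
    o=[np.degrees(np.arctan2(*(w-c)[::-1])).round(1) for c in (np.array([562,25.3]),F((341,500),77),np.array([561,27.5]))]
    print(n,w.round(1),o)
for t in ['salt_shaker','carousel_foot','turntable']:
    for d in manip.mark_of('wrist',t)[:2]: print(t,d['conf'],d['point'],ray(r,d['point'],24 if t[0]=='s' else 0,T))
```

```text
knob [555.2  30.1] [np.float64(144.5), np.float64(0.0), np.float64(155.5)]
ball [437.9  23.2] [np.float64(-179.0), np.float64(-176.6), np.float64(-178.0)]
holes [501.8  24.7] [np.float64(-179.4), np.float64(-174.2), np.float64(-177.3)]
pegtop [463.   17.3] [np.float64(-175.4), np.float64(-172.1), np.float64(-174.1)]
pegR [501.7 106.8] [np.float64(126.5), np.float64(124.9), np.float64(126.8)]
base [506.9  16.1] [np.float64(-170.5), np.float64(-163.8), np.float64(-168.1)]
salt_shaker 0.81 [161.8, 190.6] [505.54651227  19.06205482  24.        ]
salt_shaker 0.25 [181.5, 239.4] [554.51630702  34.20253827  24.        ]
turntable 0.64 [179.6, 235.8] [559.07414821  25.4587106    0.        ]
```

{"api": "carry_out", "payload": {"steps": [{"delta_pos": [0,-37,0],"spin": 0,"hand": 1},{"delta_pos": [0,-40,0],"spin": 0,"hand": 1},{"delta_pos": [0,-30,0],"spin": 0,"hand": 1},{"delta_pos": [0,0,0],"spin": 0,"hand": 1},{"delta_pos": [0,0,0],"spin": 0,"hand": 1}]}}

```text
time: 11.95
ee_pos: [507.4, 24.3, 279.0]
orientation: [0.0, 0.001, 1.0, 0.0]
force: [0.1, 0.5, -0.1]
width: 1.0
```

Run:
```python
from h import *
s=manip.get_state();r=snap('wrist','w8.png')
print(s['ee_pos'],s['orientation'],manip.mark_of('wrist','salt_shaker')[:1])
cv2.imwrite('pics/w8c.png',cv2.resize(cv2.imread('pics/w8.png')[95:295,170:400],None,fx=3.4,fy=3,interpolation=2)[:600,:800])
```

```text
[507.43415398  24.31954408 279.04896929] [4.31766889e-05 6.31909537e-04 9.99999789e-01 1.40813800e-04] [{'point': [275.5, 188.5], 'conf': 0.82}]
```

View pics/w8c.png

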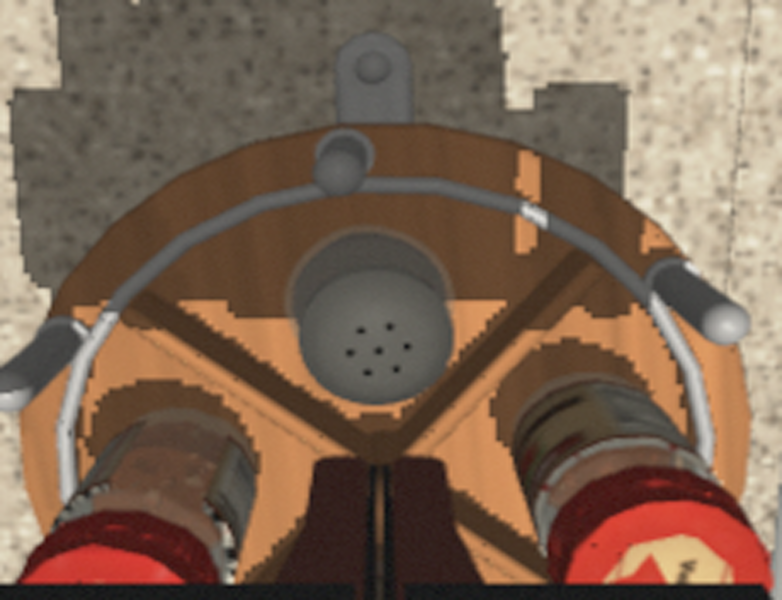

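Run:
```python
from h import *
from scipy.spatial.transform import Rotation as R
s=manip.get_state();r=manip.read_camera('wrist')
q=s['orientation'];T=np.eye(4);T[:3,:3]=R.from_quat([q[1],q[2],q[3],q[0]]).as_matrix();T[:3,3]=s['ee_pos'];T=T@r['T_tool_cam']
F=lambda p,z: ray(r,(p[0]/3.4+170-.35,p[1]/3+95-.33),z,T)[:2]
for n,p,z in [('ball',(373,65),12),('holes',(378,350),114),('dome c',(376,335),98),('base',(368,295),24),('pegtop',(342,170),85),('pegbase',(345,155),24),('pegR',(728,323),85),('pegL',(8,390),85),('trayL',(22,420),24),('trayR',(748,420),24),('divX',(381,443),51),('div1',(140,300),51),('div2',(590,258),51)]:
    w=F(p,z);
    print(n,w.round(1))
```

```text
ball [437.7  23.2]
holes [501.6  24.8]
dome c [502.   24.3]
base [508.   21.8]
pegtop [462.6  16.8]
pegbase [464.2  15.7]
pegR [502.1 105.3]
pegL [520.5 -62. ]
trayL [549.7 -78.1]
trayR [549.7 131.2]
divX [547.8  25.5]
div1 [503.6 -36.6]
div2 [491.2  78.6]
```

{"api": "carry_out", "payload": {"steps": [{"delta_pos": [20,28,0],"spin": 0,"hand": 1},{"delta_pos": [17,28,0],"spin": 0,"hand": 1},{"delta_pos": [0,0,40],"spin": 0,"hand": 1},{"delta_pos": [0,0,30],"spin": 0,"hand": 1},{"delta_pos": [0,0,20],"spin": 0,"hand": 1}]}}

```text
time: 12.6
ee_pos: [469.4, 81.7, 187.4]
orientation: [-0.001, -0.001, 1.0, -0.0]
force: [0.7, 0.9, 0.6]
width: 0.6
```

{"api": "carry_out", "payload": {"steps": [{"delta_pos": [0,0,25],"spin": 0,"hand": 1},{"delta_pos": [0,0,24],"spin": 0,"hand": 1},{"delta_pos": [-4,6,0],"spin": 0,"hand": 1},{"delta_pos": [-4,4,0],"spin": 0,"hand": 1},{"delta_pos": [-3,2,0],"spin": 0,"hand": 1}]}}

```text
time: 13.1
ee_pos: [482.6, 93.5, 141.2]
orientation: [0.001, -0.001, 1.0, 0.0]
force: [0.4, 0.3, 0.1]
width: 0.4
```

{"api": "carry_out", "payload": {"steps": [{"delta_pos": [-2,1,0],"spin": 0,"hand": 1},{"delta_pos": [-2,1,0],"spin": 0,"hand": 1},{"delta_pos": [-1,1,0],"spin": 0,"hand": 1},{"delta_pos": [-1,1,0],"spin": 0,"hand": 1},{"delta_pos": [-1,1,0],"spin": 0,"hand": 1}]}}

```text
time: 13.6
ee_pos: [488.2, 97.3, 140.1]
orientation: [-0.0, 0.0, 1.0, -0.0]
force: [-0.1, -1.2, 0.2]
width: 0.3
```

Run:
```python
from h import *
s=manip.get_state();print(s['ee_pos'],s['force'])
r=snap('top','t9.png');a=cv2.imread('pics/t9.png')[130:280,110:310]
cv2.imwrite('pics/t9c.png',cv2.resize(a,None,fx=4,fy=4,interpolation=2))
```

```text
[488.20813698  97.29112107 140.12697124] [-0.09471297 -1.23839684  0.17855197]
```

View pics/t9c.png

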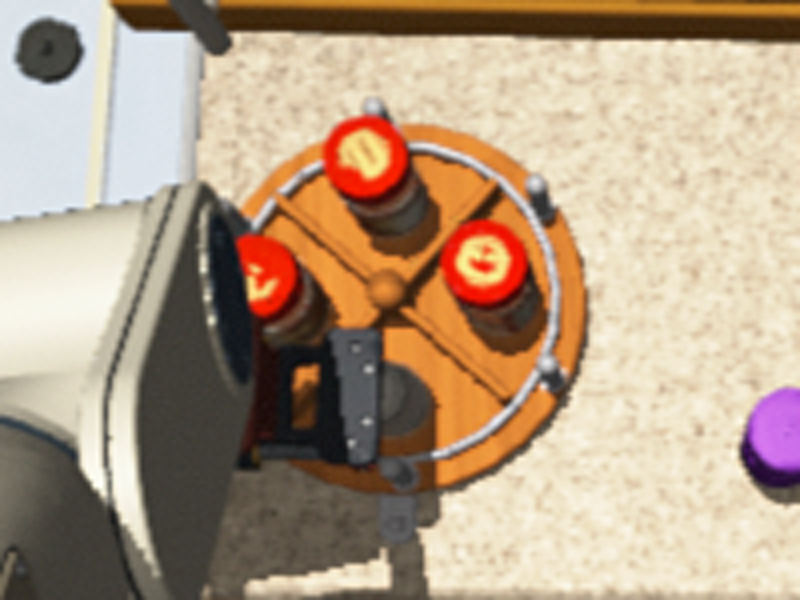

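{"api": "carry_out", "payload": {"steps": [{"delta_pos": [-1,1,0],"spin": 0,"hand": 1},{"delta_pos": [-1,1,0],"spin": 0,"hand": 1},{"delta_pos": [0,0,0],"spin": 0,"hand": 1},{"delta_pos": [10,-4,0],"spin": 0,"hand": 1},{"delta_pos": [10,-5,0],"spin": 0,"hand": 1}]}}

```text
time: 14.15
ee_pos: [469.5, 90.2, 139.9]
orientation: [-0.0, -0.0, 1.0, -0.0]
force: [-0.2, -0.3, -0.1]
width: 0.4
```

{"api": "carry_out", "payload": {"steps": [{"delta_pos": [0,0,-30],"spin": 0,"hand": 1},{"delta_pos": [0,0,-40],"spin": 0,"hand": 1},{"delta_pos": [0,0,-40],"spin": 0,"hand": 1},{"delta_pos": [0,0,-29],"spin": 0,"hand": 1},{"delta_pos": [-18,-30,0],"spin": 0,"hand": 1}]}}

```text
time: 14.65
ee_pos: [488.1, 61.7, 282.8]
orientation: [0.003, -0.002, 1.0, 0.001]
force: [0.6, 0.6, -0.2]
width: 0.4
```

{"api": "carry_out", "payload": {"steps": [{"delta_pos": [-18,-36,0],"spin": 0,"hand": 1},{"delta_pos": [0,0,0],"spin": 0,"hand": 1},{"delta_pos": [0,0,0],"spin": 0,"hand": 1},{"delta_pos": [0,0,0],"spin": 0,"hand": 1},{"delta_pos": [0,0,0],"spin": 0,"hand": 1}]}}

```text
time: 15.15
ee_pos: [505.5, 25.1, 278.7]
orientation: [-0.0, -0.001, 1.0, 0.0]
force: [0.1, -1.4, -0.7]
width: 0.6
```

Run:
```python
from h import *
s=manip.get_state();r=snap('wrist','w10.png')
print(s['ee_pos'],s['orientation'],manip.mark_of('wrist','salt_shaker')[:1])
cv2.imwrite('pics/w10c.png',cv2.resize(cv2.imread('pics/w10.png')[95:295,170:400],None,fx=3.4,fy=3,interpolation=2)[:600,:800])
```

```text
[505.50065048  25.093708   278.71400082] [-4.71087307e-04 -5.70648943e-04  9.99999725e-01  4.43562646e-05] [{'point': [279.0, 192.0], 'conf': 0.67}]
```

View pics/w10c.png

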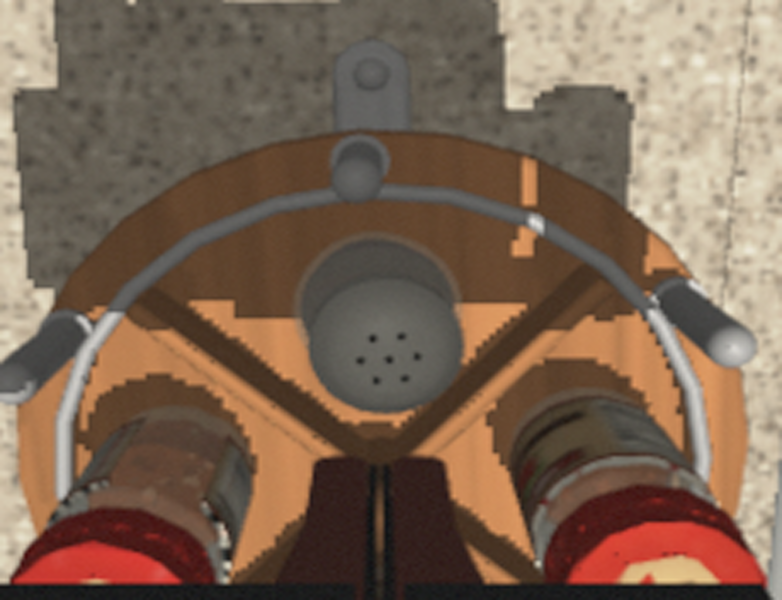

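The shaker base (crop column 378) lies on the line from the axis (383) to the tongue's ball (371). I'll back away and do a last check.

{"api": "carry_out", "payload": {"steps": [{"delta_pos": [10,30,-10],"spin": 0,"hand": 1},{"delta_pos": [10,50,0],"spin": 0,"hand": 1},{"delta_pos": [10,50,0],"spin": 0,"hand": 1},{"delta_pos": [10,50,0],"spin": 0,"hand": 1},{"delta_pos": [10,50,0],"spin": 0,"hand": 1}]}}

```text
time: 15.75
ee_pos: [456.0, 252.7, 289.1]
orientation: [0.0, -0.0, 1.0, 0.0]
force: [0.6, -0.4, 0.2]
width: 0.3
```

{"api": "carry_out", "payload": {"steps": [{"delta_pos": [0,50,0],"spin": 0,"hand": 1},{"delta_pos": [0,50,0],"spin": 0,"hand": 1},{"delta_pos": [0,40,0],"spin": 0,"hand": 1},{"delta_pos": [0,0,0],"spin": 0,"hand": 1},{"delta_pos": [0,0,0],"spin": 0,"hand": 1}]}}

```text
time: 16.25
ee_pos: [456.1, 391.2, 288.4]
orientation: [-0.0, -0.001, 1.0, -0.0]
force: [-0.1, 0.1, -0.1]
width: 0.9
```

Run:
```python
from h import *
r=snap('top','t11.png');a=cv2.imread('pics/t11.png')[130:280,110:310]
cv2.imwrite('pics/t11c.png',cv2.resize(a,None,fx=4,fy=4,interpolation=2))
```

```text
(no output)
```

View pics/t11c.png

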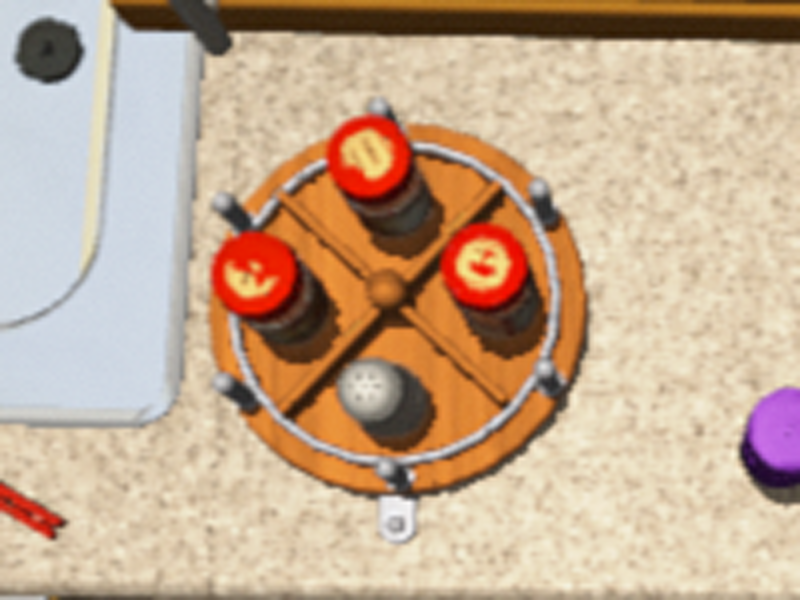

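```bash
python3 -c "
from station import manip
print(manip.finish_job())"
```

```text
the job is handed in; nothing more can be done
None
```

I turned the carousel about 140° clockwise by pushing its rim pegs with the closed fingers: two long pushes and one small correction. The salt shaker now stands at the front, in line with the tongue. I handed the job in at about 16 s, with the arm backed well away.

**Alignment:** The last wrist view put the shaker's base on the line from the axis to the tongue's ball. Its dome read about 1° past that line in the top view and about 2° in the wrist view. The two readings of base and dome disagreed by that much, so treat the result as good to about 2°.

**Everything else:** The top view showed the shaker and all three jars upright in their compartments and the purple look-alike in its place. The gripper never went near the mug or the tape roll, but I did not check them in the last picture. Force readings at the end of each move stayed under about 3 N.

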